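# Pull the slotted blanking plug with the T-handle puller

### The arm

A 6-joint arm with a two-finger parallel gripper is mounted at the origin on a cart in front of the work surface, level with it; the furniture and walls round the work are solid. World frame = base frame: x ahead of the robot, y to its left, z up, the work surface at z = 0. Lengths are in m, angles in rad, forces in N, time in s.
With the tool pointing down it reaches from about 0.425 to 0.95 m from the base axis. Payload 3.5 kg.
Tool frame: the origin (TCP) lies at the very end of the fingers, on their centre line; the grasp point (between the pads) lies 19 mm behind it; z points along the fingers, y is the line along which they close (so a half turn about z gives the same grasp; the last joint's range is limited). The gripper opens to 85 mm and grips with 20 to 120 N. Pads are 22 mm wide; open, the fingers measure 114 mm over their backs; the gripper's body (76 mm by 85 mm) begins 54 mm behind the grasp point. The pads swing forward as they close: fully open they stand 13 mm farther back than shut.
Start: joints at [-1.363, 0.286, 1.577, -0, 1.279, -0.15], TCP at [0.236, -0.632, 0.231] pointing down, gripper open.
Joint ranges: [-2.77, 2.77], [-0.9, 2.22], [0.21, 2.48], [-1.53, 4.67], [0.24, 2.81], [-2.84, 2.84]. Speed limits (rad/s): [2.79, 2.79, 3.14, 3.14, 3.14, 3.14].

### API

Orientations are given as a unit quaternion [x, y, z, w].
In Python, from plant import ctrl gives the robot as it stands.
- The arm moves only by the tool nudge_tcp, called after "Request:" in YAML: its name, and indented under it one key for each argument. Schema: {"type":"object","properties":{"plan":{"type":"array","items":{"type":"array","items":{"type":"number"},"minItems":7,"maxItems":7},"minItems":1,"maxItems":10},"force":{"type":"number"},"only":{"type":"string"},"quiet":{"type":"boolean"},"lines":{"type":"string"}},"required":["plan"],"additionalProperties":false}. plan is a list of rows, 1 to 10 of them, each of 7 numbers: dx, dy, dz in mm, then a rotation vector rx, ry, rz in units of 0.1 rad, then the opening from 0.0 (shut) to 1.0 (fully open); each row is the pose to reach, as a shift and turn from the pose commanded when the call began, along the tool's axes at that moment; what a row does not reach only later rows make up. A row lasts 1/8 s, in which the tool goes at most 0.0625 m and 0.188 rad, less where a joint would pass 70% of its speed; a pose out of reach is approached as far as the arm can. The fingers move at their own pace and stop on an object; force is the grip in N (left out, the last holds). Time passes only in rows, so rows that do not move let the fingers close. The tool returns the time, the measured TCP pose, the force, the opening and the grip force at its end. only (a regular expression) keeps the lines of the reply that match it, lines (a string "A,B") keeps lines A to B, and quiet returns only ok. Input that does not fit is refused with a message, and nothing moves.
- ctrl.get_state(): the state, without advancing time (a new reading comes with each control period).
- ctrl.read_camera(name): name is "scene" or "top"; returns a dict with "pixels" (400x640x3 uint8, red, green, blue), "camera_matrix" (3x3 intrinsics, pixels), "xyz" and "orientation" of the camera in the world. Camera axes: x right, y down, z forward; pixel columns grow to the right and rows downward; lengths in m; the calibration is good to about 2 mm. A picture is of the moment at which its call begins. There is no depth.
- ctrl.sign_off(): hands the job in; it is judged then, once.
The state is a dict: "time": time; "qpos": joint angles; "dq": joint speeds; "joint_efforts": joint torques, N m; "eef_pos": TCP position; "tcp_rot": TCP orientation; "contact_force": force on the tool from outside, world axes, zero at the start; "wrist_torque": the same for the moment, N m; "opening": opening from 0.0 (shut) to 1.0 (fully open); "finger_force": force on a finger pad.
Only numpy, scipy, OpenCV 4.12 (cv2) and the standard library are available. Lean on these libraries where they do the work, as an engineer would, in place of code of your own. Each camera call takes 0.05 s, during which the arm holds its last target. There are 200 camera calls.

### The job

Take the T-handle puller from its stand, lower its cross pin through the slot of the slotted plug in the steel pocket block and give it a quarter turn so that the pin locks under the plug's top. Draw the plug straight up out of its pocket, then set it down gently, standing upright on the tray with the puller still locked in it, and let go. Leave the solid plug in its pocket and the other loose things where they are.

Things in the scene. Friction and masses are not known exactly. Their poses are not given: they have to be found in the camera images.
- puller: T-handle puller, 92 mm tall, 0.18 kg, upright in the wooden stand. Origin: on the rod's axis at the underside of the cross pin (lowest point); z up along the 8 mm rod. Handle bar and cross pin are parallel, both along x. A round collar 38 mm in diameter from z = 20 to 26 mm is the depth stop. A half turn about z looks the same.
- puller_grip (a point): centre of the puller's handle, 85 mm above the puller's origin: black bar 76 mm long (puller's x), 14 mm wide (y) and 14 mm high
- puller_pin (a point): centre of the puller's round-ended cross pin (8 mm thick, 28 mm long along the puller's x), on the rod's axis, 4 mm above the puller's origin
- plug_slotted: the plug to pull: square metal plug 45 x 45 x 40 mm, 0.3 to 0.55 kg, loose in one of the two pockets, top flush with the block. Origin: centre of its underside; z up; top at z = 40 mm. A slot runs along its x in the top, through the 8 mm cap into a cavity 37 x 37 mm from z = 16 to 32 mm. The square pocket keeps it from turning.
- plug_slot (a point): centre of the slot's mouth, in the slotted plug's top face; slot 32 mm long (plug's x), 12 mm wide. With the puller's collar on the plug's top the pin is free in the cavity, 4 mm below the cap and 4 mm above the floor; turned across the slot, either way, 60 to 90 degrees, it catches under the cap when raised 4 mm.
- plug_blank: solid square plug 45 x 45 x 40 mm without slot (only a small black dimple in its top), in the other pocket; origin: centre of its underside. It stays.
- pocket_block: steel block bolted to the bench, fixed, 86 (x) x 150 (y) x 46 mm high, with 10 mm high bolted feet at both y ends (198 mm over all). Two square pockets, 48 x 48 mm and 40 mm deep, with centres at y = +36 and -36 mm; which plug is in which varies. Origin: centre of its underside, z up.
- puller_stand: wooden stand, fixed, 62 x 62 x 36 mm, with a round hole 32 mm wide and 27 mm deep from above; the puller's collar rests on its top. Origin: centre of its underside.
- parts_tray: shallow dark steel tray with black liner, fixed, 160 (x) x 170 (y) mm, rim 16 mm high, floor 4 mm thick, walls 4 mm. Origin: centre of its underside, z up.
- fixture_block: loose bystander: light metal block 45 x 110 x 18 mm with a row of small holes, on the bench near the robot's edge
- padlock_1: loose bystander: small padlock 60 x 39 x 17 mm lying behind the pocket block
- marker_0: loose bystander: felt marker 18 x 132 x 16 mm lying to the right of the pocket block

How it is judged:
By the outcome, as a careful person would: the job done as asked, in the order asked, and still so for the second after the job is handed in, with the robot touching nothing.
It also fails if it takes over 54 s, if anything falls off the work surface, if the arm or the gripper's body presses on something with over 40 N, if the wrist force passes 120 N, or if a joint passes its speed limit or range.

## Working session

There is one attempt and no reset: what is moved stays moved. The work goes in short steps, Python scripts to look and compute and a tool call to move; the robot and the scene stay as the last step left them, time stands still between calls to the robot, and variables do not carry over. Pictures are saved under pics/ and viewed, at most 10 in all, crops included, and the job is handed in when it is done.

```bash
ls; mkdir -p pics
```

Run:
```python
from plant import ctrl
import cv2
for n in("scene","top"):
    r=ctrl.read_camera(n); cv2.imwrite(f"pics/{n}0.png",r["pixels"][:,:,::-1]); print(n,r["camera_matrix"],r["xyz"],r["orientation"])
s=ctrl.get_state(); print(s)
```

```text
pics
plant.py
scene [[411.67398594   0.         317.16105074]
 [  0.         411.67398594 197.02379782]
 [  0.           0.           1.        ]] [-0.2321902   0.65350267  0.54113873] [-0.35585184  0.75757696 -0.49612618  0.23087971]
top [[490.91165848   0.         321.2678868 ]
 [  0.         490.91165848 191.14585528]
 [  0.           0.           1.        ]] [ 0.30700958 -0.01179727  1.4389661 ] [ 0.7133793  -0.69445838  0.06709144 -0.06569835]
{'time': 0.1, 'qpos': array([-1.36300572e+00,  2.87105858e-01,  1.57805205e+00,  3.22019674e-05,
        1.27860661e+00, -1.50013489e-01]), 'dq': array([ 5.84232646e-04, -2.25136308e-03, -2.48567028e-03,  6.02440449e-05,
       -2.27250069e-04, -4.95908206e-04]), 'joint_efforts': array([ 1.21253855e-03, -4.07295692e+01, -2.93700331e+01, -1.38588725e-04,
        3.42876745e-03, -1.33335551e-06]), 'eef_pos': array([ 0.23629797, -0.63164433,  0.2300547 ]), 'tcp_rot': array([ 9.84039914e-01,  1.77944567e-01, -1.59596734e-05, -1.08592756e-03]), 'contact_force': array([0.14085378, 0.3712538 , 0.16033265]), 'wrist_torque': array([-0.00322032, -0.00681771,  0.00924705]), 'finger_force': 0.0, 'opening': 0.9991080803201144}
```

View pics/scene0.png

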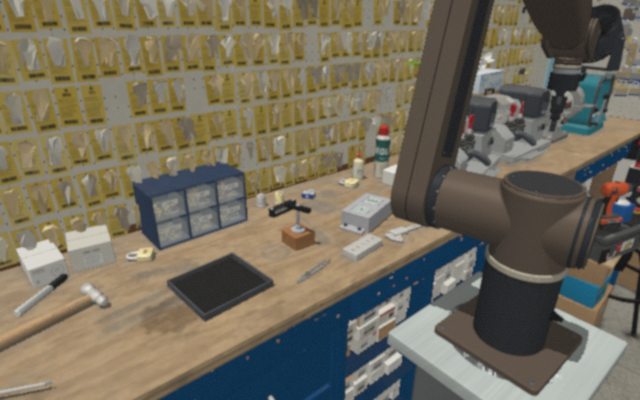

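View pics/top0.png

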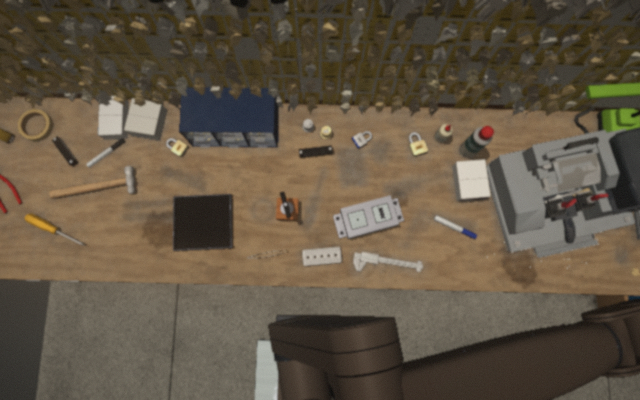

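The scene view shows the tray (220,285), the puller in its stand (297,228) and the pocket block (367,212). In the top view they are at (203,222), (288,208) and (368,217). I'll zoom in on the top view.

Run:
```python
import cv2
a=cv2.imread("pics/top0.png")[175:255,260:415]
cv2.imwrite("pics/c1.png",cv2.resize(a,None,fx=5,fy=5,interpolation=cv2.INTER_CUBIC))
a=cv2.imread("pics/scene0.png")[180:265,250:410]
cv2.imwrite("pics/c2.png",cv2.resize(a,None,fx=5,fy=5,interpolation=cv2.INTER_CUBIC))
```

```text
(no output)
```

View pics/c1.png

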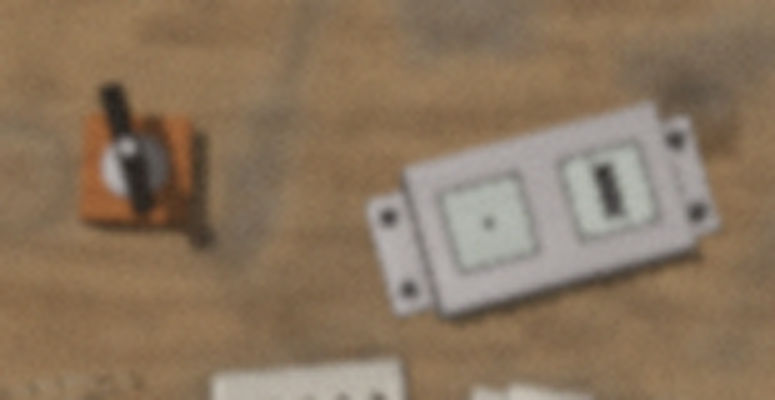

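View pics/c2.png

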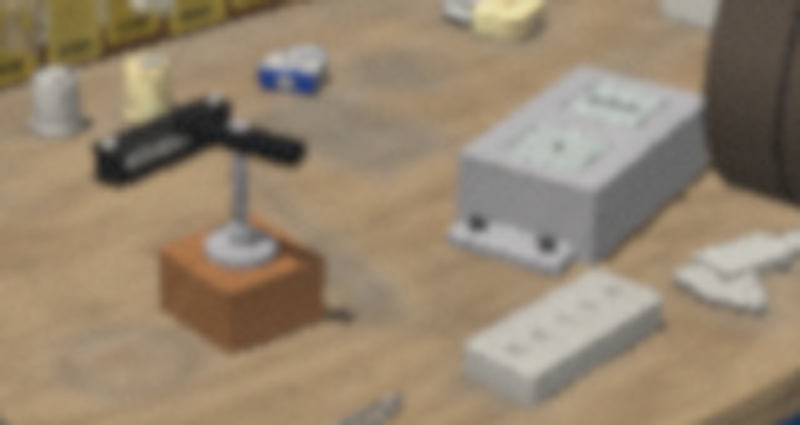

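The top crop shows the slotted plug in the right pocket, with the slot at full-frame pixel (381.6,213). The solid plug with the dimple is at (357.5,219.5). The handle centre is at about (285.6,204.6), with the bar running from (282,193) to (289,216).

Create h.py:
```python
import numpy as np,cv2
from scipy.spatial.transform import Rotation as R
from plant import ctrl
def unproj(r,uv,z):
    uv=np.atleast_2d(uv).astype(float); d=np.c_[uv,np.ones(len(uv))]@np.linalg.inv(r["camera_matrix"]).T@R.from_quat(r["orientation"]).as_matrix().T
    c=np.array(r["xyz"]); return c+d*((z-c[2])/d[:,2:])
def up(img,x0,x1,y0,y1,k=8):
    return cv2.resize(img[y0:y1,x0:x1],None,fx=k,fy=k,interpolation=cv2.INTER_CUBIC)
def full(p,x0,y0,k=8): return (np.asarray(p,float)+.5)/k-.5+[x0,y0]
def blobs(m,amin):
    cs,_=cv2.findContours(m.astype(np.uint8),cv2.RETR_EXTERNAL,cv2.CHAIN_APPROX_NONE)
    return [c for c in cs if cv2.contourArea(c)>amin]
def goto(p,yaw_y):
    """shift/turn in tool axes to TCP p, tool down, tool y along world yaw_y (mod pi)"""
    s=ctrl.get_state(); T=R.from_quat(s["tcp_rot"])
    c=[]
    for a in(yaw_y,yaw_y+np.pi):
        y=np.array([np.cos(a),np.sin(a),0]);z=np.array([0,0,-1.]);x=np.cross(y,z)
        c.append((T.inv()*R.from_matrix(np.c_[x,y,z])).as_rotvec())
    c=min(c,key=np.linalg.norm)
    return T.inv().apply(np.array(p)-s["eef_pos"]).round(4),c.round(4)
```

Run:
```python
from h import *
r=ctrl.read_camera("top"); I=r["pixels"]
def show(name,c,x0,y0,z,k=8):
    w=unproj(r,full(c.reshape(-1,2),x0,y0,k),z)[:,:2]
    (ce,sz,a)=cv2.minAreaRect((w*1000).astype(np.float32)); b=cv2.boxPoints((ce,sz,a)); e=[b[1]-b[0],b[2]-b[1]]; e=max(e,key=np.linalg.norm)
    print(name,np.round(ce,1),np.round(sz,1),"long dir deg",round(np.degrees(np.arctan2(e[1],e[0]))%180,1))
# handle
U=up(I,270,300,185,225); g=U.max(2)
for t in(55,70,85):
    for c in blobs(g<t,400): show(f"handle{t}",c,270,185,.108)
U=up(I,370,395,198,232); g=U.max(2)
for t in(90,110,130):
    for c in blobs(g<t,150): show(f"slot{t}",c,370,198,.046)
U=up(I,330,410,190,245).astype(int); hs=U[:,:,1]-U[:,:,0]
m=(hs>3)&(U.min(2)>120)
m=cv2.morphologyEx(m.astype(np.uint8),cv2.MORPH_CLOSE,np.ones((25,25)));m=cv2.morphologyEx(m,cv2.MORPH_OPEN,np.ones((25,25)))
for c in blobs(m,4000): show("plug",c,330,190,.046)
sat=U.max(2)-U.min(2); m=(sat<22)&(U.min(2)>110)
m=cv2.morphologyEx(m.astype(np.uint8),cv2.MORPH_CLOSE,np.ones((25,25)));m=cv2.morphologyEx(m,cv2.MORPH_OPEN,np.ones((35,35)))
for c in blobs(m,4000): show("block",c,330,190,.046)
# tray
U=up(I,160,245,185,260); g=U.max(2)
for t in(55,75):
  for c in blobs(g<t,20000): show("tray",c,160,185,.016)
# stand
U=up(I,270,305,190,225).astype(int)
m=(U[:,:,0]-U[:,:,2]>70)
for c in blobs(cv2.morphologyEx(m.astype(np.uint8),cv2.MORPH_CLOSE,np.ones((81,81))),4000): show("stand",c,270,190,.036)
```

```text
handle55 [501.4  79.8] [29.4  8.8] long dir deg 16.5
handle55 [541.6  93.8] [24.5  7.5] long dir deg 18.3
handle70 [501.1  79.3] [33.7 12.1] long dir deg 16.2
handle70 [541.7  94. ] [27.7 10.1] long dir deg 19.1
handle85 [528.6  73.6] [13.6  7. ] long dir deg 29.6
handle85 [512.2  74.4] [88.8 53.8] long dir deg 2.0
slot90 [ 465.8 -194.5] [ 6.8 59.5] long dir deg 106.1
slot90 [ 514.7 -184.4] [26.4  7.3] long dir deg 17.6
slot110 [ 464.9 -192.2] [10.9 65.6] long dir deg 106.5
slot110 [ 514.5 -184.5] [29.   9.7] long dir deg 16.8
slot110 [ 544.6 -220.4] [4.  8.4] long dir deg 179.9
slot130 [ 464.6 -190.4] [13.7 70.1] long dir deg 106.2
slot130 [ 514.5 -184.6] [31.9 12.1] long dir deg 17.2
slot130 [ 544.6 -219.7] [ 5.4 11.3] long dir deg 179.9
slot130 [ 556.9 -218.1] [4.  8.7] long dir deg 91.6
plug [ 493.6 -115.4] [41.4 41.8] long dir deg 104.8
block [ 502.  -146.2] [ 86.3 194.1] long dir deg 106.8
tray [478.5 332. ] [152.5 167.6] long dir deg 93.9
tray [477.4 332.1] [158.3 173.1] long dir deg 94.1
stand [522.7  87.9] [64.2 62.8] long dir deg 0.2
```

Run:
```python
from h import *
print(goto([.520,.0863,.17],np.radians(108.5)))
```

```text
(array([ 0.5172, -0.5731,  0.0614]), array([-0.0018, -0.0002,  0.0349]))
```
Tool axes: x yaw 20.5, y yaw -69.5, z down. Rows: each 0.0625 max. 0.772/0.0625=12.4 rows; go with 10 then rest. Does the row lead linearly and limit? "what a row does not reach only later rows make up". So I can write one row of final target repeated? "each row is the pose to reach". So repeated target rows works: 10 rows all the same. But straight. Fine. But accelerate... ok, type a ramp anyway modestly.

Careful with the scale: shifts go in mm and turns go in units of 0.1 rad. That gives: -0.43 m is -430, -0.39 m is -390, 0.035 rad is 0.35.

Request:
nudge_tcp:
  plan:
    - [30,-30,0,0,0,0,1]
    - [70,-80,0,0,0,0.1,1]
    - [110,-120,10,0,0,0.2,1]
    - [150,-165,10,0,0,0.3,1]
    - [190,-210,10,0,0,0.35,1]
    - [230,-255,20,0,0,0.35,1]
    - [270,-300,20,0,0,0.35,1]
    - [310,-345,30,0,0,0.35,1]
    - [350,-390,30,0,0,0.35,1]
    - [390,-430,30,0,0,0.35,1]
  force: 40

```text
time: 1.4
eef_pos: [0.4512, -0.0908, 0.2011]
tcp_rot: [0.987, 0.161, 0.0, 0.0]
contact_force: [1.1, 0.3, -0.2]
opening: 1.005
finger_force: 0.0
```

Run:
```python
from h import *
print(goto([.520,.0863,.17],np.radians(108.5)),ctrl.get_state()["qpos"])
```

```text
(array([ 0.1214, -0.1461,  0.0311]), array([ 0.0001, -0.0001, -0.    ])) [-4.19554394e-01 -1.75518134e-01  2.11596424e+00  1.56561235e-05
  1.20099977e+00  8.28357956e-01]
```

Request:
nudge_tcp:
  plan:
    - [30,-40,10,0,0,0,1]
    - [70,-80,20,0,0,0,1]
    - [100,-120,30,0,0,0,1]
    - [121,-146,31,0,0,0,1]
    - [121,-146,31,0,0,0,1]

```text
time: 2.02
eef_pos: [0.5195, 0.0858, 0.1698]
tcp_rot: [0.987, 0.162, -0.0, -0.0]
contact_force: [-0.2, 0.1, -0.8]
opening: 1.004
finger_force: 0.0
```

Run:
```python
from h import *
print(goto([.520,.0863,.083],np.radians(108.5)))
r=ctrl.read_camera("top");a=up(r["pixels"],240,340,165,240,7);cv2.imwrite("pics/c3.png",a[:,:,::-1])
```

```text
(array([ 0.0007, -0.0003,  0.0868]), array([-0.0004,  0.0009,  0.0035]))
```

View pics/c3.png

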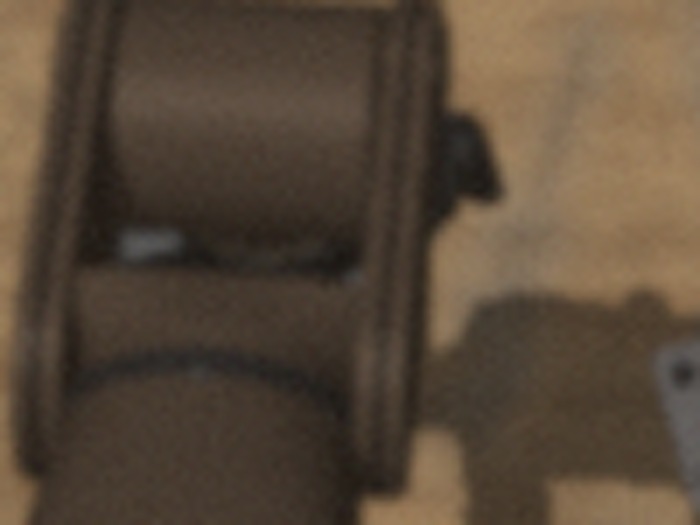

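The arm hides the grasp from the top camera, so I'll use the scene camera for the held puller. Descending and gripping now.

To row units: 0.087 m is 87, 0.075 m is 75, 0.003 rad is 0.03.

Request:
nudge_tcp:
  plan:
    - [0,0,20,0,0,0,1]
    - [0,0,50,0,0,0,1]
    - [0,0,75,0,0,0.03,1]
    - [0.5,0,87,0,0,0.03,1]
    - [0.5,0,87,0,0,0.03,0.6]
    - [0.5,0,87,0,0,0.03,0.3]
    - [0.5,0,87,0,0,0.03,0.0]
    - [0.5,0,87,0,0,0.03,0.0]
    - [0.5,0,87,0,0,0.03,0.0]
    - [0.5,0,87,0,0,0.03,0.0]
  force: 60

```text
time: 3.32
eef_pos: [0.5205, 0.0844, 0.0841]
tcp_rot: [0.987, 0.159, 0.001, -0.0]
contact_force: [-2.1, 2.3, 3.4]
opening: 0.15
finger_force: 59.6
```

Run:
```python
from h import *
r=ctrl.read_camera("scene");a=r["pixels"];cv2.imwrite("pics/s1.png",a[:,:,::-1])
a=up(a,250,350,170,245,7);cv2.imwrite("pics/c4.png",a[:,:,::-1])
```

```text
(no output)
```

View pics/c4.png

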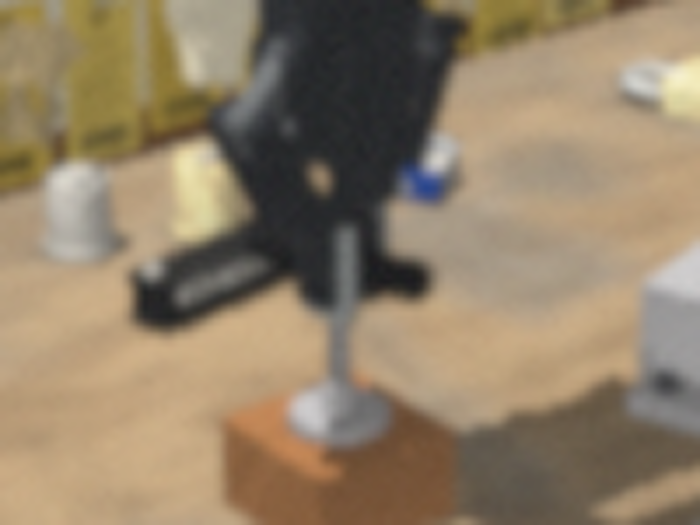

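The bar is gripped between the fingers at crop (345,250), with the collar still on the stand at (340,413). Next I'll check whether closing the gripper shifted the puller, and locate the collar and the slot in the scene view.

Run:
```python
from h import *
r=ctrl.read_camera("scene")
for n in("scene0","s1"):
    I=cv2.imread(f"pics/{n}.png")[:,:,::-1]
    U=up(I,285,312,215,238).astype(int)
    for sat,mn in((45,100),(35,110)):
        m=(U.max(2)-U.min(2)<sat)&(U.min(2)>mn)
        m=cv2.morphologyEx(m.astype(np.uint8),cv2.MORPH_OPEN,np.ones((33,33)))  # removes the thin rod
        for c in blobs(m,800):
            M=cv2.moments(c); p=full([M['m10']/M['m00'],M['m01']/M['m00']],285,215)
            b=cv2.boundingRect(c)
            print(n,sat,p.round(2),np.array(b)/8,unproj(r,p,.040).round(4)[0,:2])
I=cv2.imread("pics/scene0.png")[:,:,::-1]
U=up(I,355,385,190,212); g=U.max(2)
for t in(100,120,135):
    for c in blobs(g<t,60):
        w=unproj(r,full(c.reshape(-1,2),355,190),.046)[:,:2]*1000
        print("slot",t,np.round(cv2.minAreaRect(w.astype(np.float32)),1) if 0 else [np.round(v,1) for v in cv2.minAreaRect(w.astype(np.float32))])
print(ctrl.get_state()["eef_pos"])
```

```text
scene0 45 [297.06 228.55] [ 6.5    8.625 12.75  10.   ] [0.523  0.0897]
scene0 45 [298.15 217.72] [10.625  0.     7.     7.25 ] [0.5709 0.0495]
scene0 35 [296.42 228.77] [ 6.75   9.625 10.75   8.75 ] [0.5231 0.0917]
s1 45 [297.48 228.36] [ 6.75   8.625 12.625  9.875] [0.5232 0.0882]
s1 45 [298.38 216.08] [11.5    0.     4.875  3.25 ] [0.5785 0.0429]
s1 35 [296.15 228.49] [7.125 9.625 8.5   8.625] [0.5248 0.0913]
slot 120 [array([ 451.6, -160.8]), array([15.4, 41.2]), np.float64(20.6)]
slot 135 [array([ 459.2, -159.7]), array([18.6, 42.3]), np.float64(41.7)]
[0.52056013 0.08439701 0.0841099 ]
```

To row units: -0.07 m is -70, -0.06 m is -60.

Request:
nudge_tcp:
  plan:
    - [0,0,-10,0,0,0,0]
    - [0,0,-30,0,0,0,0]
    - [0,0,-60,0,0,0,0]
    - [0,0,-70,0,0,0,0]
    - [0,0,-70,0,0,0,0]

```text
time: 4.05
eef_pos: [0.5201, 0.084, 0.1535]
tcp_rot: [0.987, 0.159, 0.0, 0.0]
contact_force: [-0.1, -0.9, -2.4]
opening: 0.151
finger_force: 58.9
```

Run:
```python
from h import *
s=ctrl.get_state();print(s["eef_pos"],R.from_quat(s["tcp_rot"]).as_matrix().round(3),s["wrist_torque"],s["contact_force"])
```

```text
[0.52011537 0.08397659 0.15349453] [[ 0.949  0.314  0.001]
 [ 0.314 -0.949 -0.   ]
 [ 0.001  0.001 -1.   ]] [0.03069673 0.01770555 0.04052205] [-0.07187662 -0.92378559 -2.42851806]
```

Run:
```python
from h import *
print(goto([.5145,-.1845,.135],np.radians(107)))
```

```text
(array([-0.0898,  0.2531,  0.0186]), array([ 0.0005, -0.0007,  0.0231]))
```

Request:
nudge_tcp:
  plan:
    - [-10,30,0,0,0,0,0]
    - [-25,70,0,0,0,0.1,0]
    - [-42,120,0,0,0,0.23,0]
    - [-60,170,0,0,0,0.23,0]
    - [-75,210,0,0,0,0.23,0]
    - [-85,240,10,0,0,0.23,0]
    - [-89.8,253.1,18.6,0,0,0.23,0]
    - [-89.8,253.1,18.6,0,0,0.23,0]
    - [-89.8,253.1,18.6,0,0,0.23,0]

```text
time: 5.18
eef_pos: [0.5142, -0.1832, 0.1342]
tcp_rot: [0.989, 0.148, -0.0, -0.001]
contact_force: [-0.4, 0.3, -1.4]
opening: 0.15
finger_force: 58.9
```

Run:
```python
from h import *
print(goto([.5145,-.1845,.135],np.radians(107)))
r=ctrl.read_camera("scene");a=r["pixels"];cv2.imwrite("pics/s2.png",a[:,:,::-1])
a=up(a,325,425,160,235,8);cv2.imwrite("pics/c5.png",a[:,:,::-1])
```

```text
(array([-0.0001,  0.0014, -0.0008]), array([-0.0013,  0.0006,  0.001 ]))
```

View pics/c5.png

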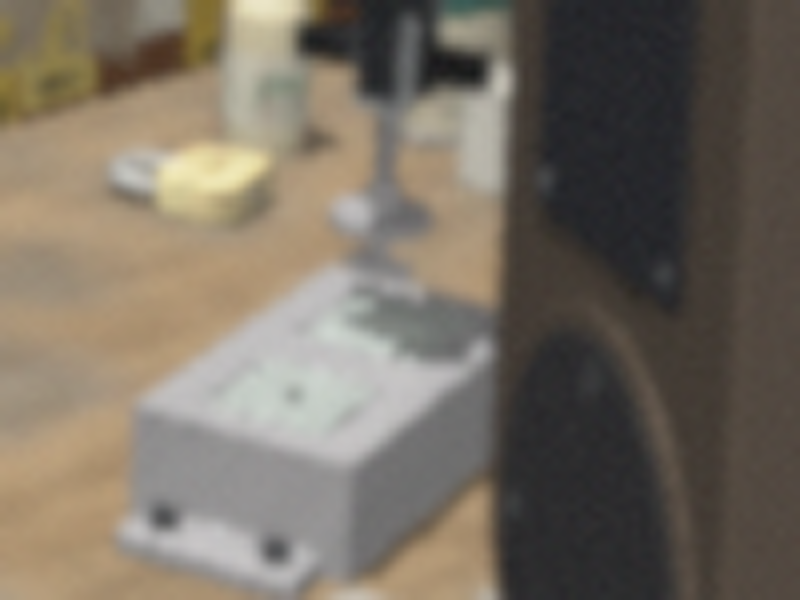

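The scene view shows the puller hanging straight over the slotted plug: collar at crop (383,213), pin at (380,265). The plug's slot lies in the shadow near (415,315). I'll correct the 1.4 mm offset and compare collar and slot in this same view.

Request:
nudge_tcp:
  plan:
    - [0,1.4,0,0,0,0,0]
    - [0,1.4,0,0,0,0,0]

```text
time: 5.48
eef_pos: [0.5151, -0.1853, 0.1352]
tcp_rot: [0.989, 0.148, 0.0, 0.0]
contact_force: [0.3, 0.1, -2.0]
opening: 0.156
finger_force: 58.9
```

Run:
```python
from h import *
print(goto([.5145,-.1845,.115],np.radians(107)))
r=ctrl.read_camera("scene");I=r["pixels"];s=ctrl.get_state();t=s["eef_pos"]
# silver collar blob, unproject at its mid height
U=up(I,362,383,181,192).astype(int);m=(U.max(2)-U.min(2)<40)&(U.min(2)>85)
m=cv2.morphologyEx(m.astype(np.uint8),cv2.MORPH_OPEN,np.ones((29,29)))
for c in blobs(m,600):
    b=np.array(cv2.boundingRect(c))/8;print("collar box",b)
    p=[362+b[0]+b[2]/2-.5,181+b[1]+b[3]/2-.5];print(p,(unproj(r,p,t[2]-.0681+.023)[0]-t).round(4))
I0=cv2.imread("pics/scene0.png").astype(int).min(2)[194:207,362:384];print(I0)
```

```text
(array([-0.0003, -0.0009,  0.0202]), array([ 0.0005, -0.0005,  0.001 ]))
collar box [ 4.75  0.   12.5  11.  ]
[np.float64(372.5), np.float64(186.0)] [ 0.0027  0.0022 -0.0451]
[[127 138 151 165 171 171 166 164 157 152 146 139 131 128 124 120 117 117
  115 115 114 114]
 [144 159 169 175 178 178 173 173 173 173 168 164 156 151 142 137 131 130
  123 121 119 115]
 [165 173 179 176 176 173 171 174 180 184 184 178 174 172 168 165 159 155
  149 141 133 128]
 [174 177 179 174 172 167 168 176 188 191 187 183 184 183 183 181 178 174
  171 166 158 154]
 [179 176 174 175 173 168 168 177 188 189 186 185 188 189 190 186 183 181
  182 180 178 175]
 [175 175 174 176 178 170 160 163 171 174 171 176 186 189 186 185 185 184
  187 183 177 175]
 [168 168 177 185 185 175 162 160 164 161 155 161 171 175 171 179 185 188
  186 177 166 169]
 [170 174 182 189 193 186 182 179 176 171 164 162 162 159 159 167 179 182
  177 171 165 170]
 [177 181 181 186 189 189 187 185 186 185 183 180 177 170 169 172 175 174
  170 170 172 176]
 [180 181 181 181 181 182 183 182 183 186 190 191 187 186 183 177 169 167
  171 174 176 176]
 [179 179 181 179 180 181 181 177 180 184 187 187 183 185 183 168 162 168
  176 176 177 173]
 [180 181 184 185 181 180 180 180 179 182 184 183 179 181 178 169 169 173
  176 177 174 166]
 [183 187 189 190 182 184 185 182 182 182 182 183 182 182 180 177 177 177
  178 172 165 148]]
```

Run:
```python
from h import *
r=ctrl.read_camera("scene");I=cv2.imread("pics/scene0.png")[:,:,::-1]
D=(176-I.astype(float).min(2))[198:203,367:379].clip(0);y,x=np.mgrid[198:203,367:379]
D[0]=0
p=[(D*x).sum()/D.sum(),(D*y).sum()/D.sum()];print("slot",p,unproj(r,p,.046))
J=r["pixels"];s=ctrl.get_state();t=s["eef_pos"]
U=up(J,360,385,178,197).astype(int);m=(U.max(2)-U.min(2)<40)&(U.min(2)>85)
m=cv2.morphologyEx(m.astype(np.uint8),cv2.MORPH_OPEN,cv2.getStructuringElement(cv2.MORPH_ELLIPSE,(41,41)))
for c in blobs(m,600): print(np.array(cv2.boundingRect(c))/8+[360,178,0,0])
# where a TCP-centred collar would appear
Rm=R.from_quat(r["orientation"]).as_matrix();
for dz in(.020,.023,.026,0):
    q=r["camera_matrix"]@(Rm.T@(np.array([t[0],t[1],t[2]-.0681+dz])-r["xyz"]));print(dz,(q[:2]/q[2]).round(2))
print(J.min(2)[180:198,364:382])
```

```text
slot [np.float64(372.1085271317829), np.float64(200.2984496124031)] [[ 0.51424728 -0.18141553  0.046     ]]
[361.625 180.75   18.375  16.25 ]
[380.875 178.      4.125   7.   ]
0.02 [373.69 187.05]
0.023 [373.75 186.1 ]
0.026 [373.81 185.14]
0 [373.29 193.36]
[[119 121 124 123 123 120 117 112 107 107 107 110 116 118 118 118 119 129]
 [125 124 127 123 123 122 120 119 113 110 109 109 113 116 117 114 117 123]
 [125 125 124 124 126 128 130 133 127 119 114 114 115 115 118 117 120 125]
 [124 126 130 137 146 144 135 141 141 128 121 114 114 116 119 122 121 127]
 [127 127 139 157 170 169 156 148 139 128 122 113 110 113 119 122 125 125]
 [126 128 146 171 185 184 174 158 141 126 117 108 104 106 115 121 124 123]
 [126 126 139 164 181 182 181 169 147 123 112 105 105 103 110 114 119 119]
 [124 122 128 143 159 167 170 164 143 121 111 110 112 110 111 113 115 117]
 [120 118 121 127 134 143 150 146 132 121 119 117 120 117 113 115 116 118]
 [117 116 114 116 120 126 129 127 123 122 120 122 119 120 117 115 117 119]
 [115 114 115 114 113 118 115 117 120 121 119 121 121 119 121 120 120 122]
 [118 116 116 116 113 118 114 115 122 122 120 121 121 120 122 122 123 123]
 [122 129 133 130 125 124 122 119 121 119 121 121 119 121 123 123 125 124]
 [136 152 160 159 151 145 138 129 126 123 123 122 120 123 124 123 124 123]
 [161 175 183 183 176 167 159 149 142 134 129 127 128 125 124 123 125 123]
 [180 188 188 187 178 163 153 145 140 137 137 144 142 134 124 121 124 123]
 [188 192 188 184 172 151 134 127 120 119 129 143 139 130 119 116 117 117]
 [190 188 183 179 174 166 144 120 112 113 114 120 120 116 113 109 110 110]]
```

To row units: -0.0009 m is -0.9, 0.025 m is 25.

Request:
nudge_tcp:
  plan:
    - [-0.3,-0.9,8,0,0,0,0]
    - [-0.3,-0.9,16,0,0,0,0]
    - [-0.3,-0.9,20,0,0,0,0]
    - [-0.3,-0.9,23,0,0,0,0]
    - [-0.3,-0.9,25,0,0,0,0]
  force: 60

```text
time: 6.2
eef_pos: [0.5143, -0.1852, 0.1097]
tcp_rot: [0.989, 0.148, 0.0, 0.0]
contact_force: [-1.4, -1.1, -1.7]
opening: 0.152
finger_force: 59.0
```

Run:
```python
from h import *
s=ctrl.get_state();print(goto([.5145,-.1845,.100],np.radians(107)),s["wrist_torque"],s["contact_force"])
```

```text
(array([ 0.0004, -0.0006,  0.0097]), array([0.0004, 0.    , 0.0001])) [-0.04287834  0.10831883 -0.00684942] [-1.37351482 -1.07054539 -1.69972739]
```

The pin has gone into the slot without resistance. I'll continue until the collar is near the plug top.

To row units: 0.0145 m is 14.5, 0.012 m is 12.

Request:
nudge_tcp:
  plan:
    - [0.2,-0.3,4,0,0,0,0]
    - [0.2,-0.3,8,0,0,0,0]
    - [0.2,-0.3,12,0,0,0,0]
    - [0.2,-0.3,14.5,0,0,0,0]
    - [0.2,-0.3,14.5,0,0,0,0]

```text
time: 6.82
eef_pos: [0.5144, -0.1846, 0.0949]
tcp_rot: [0.989, 0.148, 0.0, 0.0]
contact_force: [0.6, -1.1, -2.7]
opening: 0.155
finger_force: 58.8
```

Run:
```python
from h import *
s=ctrl.get_state();print(goto([.5145,-.1845,.0951],np.radians(107)),s["wrist_torque"],s["qpos"])
```

```text
(array([ 0.0002, -0.0001, -0.0002]), array([ 0.0001, -0.0001,  0.0001])) [-0.25857165 -0.08784543 -0.04987538] [-5.30315318e-01  1.61338400e-01  1.99454942e+00  1.32574436e-05
  9.85520234e-01  7.43683963e-01]
```

Request:
nudge_tcp:
  plan:
    - [0,0,0,0,0,-1.2,0]
    - [0,0,0,0,0,-3,0]
    - [0,0,0,0,0,-4.8,0]
    - [0,0,0,0,0,-6.6,0]
    - [0,0,0,0,0,-8.4,0]
    - [0,0,0,0,0,-10.2,0]
    - [0,0,0,0,0,-12,0]
    - [0,0,0,0,0,-13.6,0]
    - [0,0,0,0,0,-14.8,0]
    - [0,0,0,0,0,-14.8,0]
  force: 90

```text
time: 8.07
eef_pos: [0.5147, -0.1847, 0.0955]
tcp_rot: [0.631, 0.776, 0.0, 0.0]
contact_force: [0.6, -0.4, -2.0]
opening: 0.139
finger_force: 90.9
```

Run:
```python
from h import *
s=ctrl.get_state();print(s["wrist_torque"],s["qpos"][5],np.degrees(R.from_quat(s["tcp_rot"]).as_euler("xyz")))
```

```text
[-0.15175399 -0.17662488  0.03706012] -0.734944580700028 [1.79945020e+02 2.73311723e-02 1.01719522e+02]
```

The turn is done: 85° with low torque. Drawing up gently.

Request:
nudge_tcp:
  plan:
    - [0,0,-2,0,0,0,0]
    - [0,0,-4,0,0,0,0]
    - [0,0,-6,0,0,0,0]
    - [0,0,-9,0,0,0,0]
    - [0,0,-13,0,0,0,0]
    - [0,0,-18,0,0,0,0]
    - [0,0,-24,0,0,0,0]
  force: 90

```text
time: 8.95
eef_pos: [0.5143, -0.1845, 0.1196]
tcp_rot: [0.631, 0.776, 0.0, -0.0]
contact_force: [0.4, 0.8, -6.4]
opening: 0.142
finger_force: 90.1
```

Run:
```python
from h import *
s=ctrl.get_state();print(s["wrist_torque"])
```

```text
[-0.00306493 -0.00702757 -0.00905098]
```

The extra load is about 4.4 N, so the plug is on the pin. Lifting clear.

To row units: -0.006 m is -6, -0.065 m is -65.

Request:
nudge_tcp:
  plan:
    - [0,0,-6,0,0,0,0]
    - [0,0,-13,0,0,0,0]
    - [0,0,-22,0,0,0,0]
    - [0,0,-32,0,0,0,0]
    - [0,0,-42,0,0,0,0]
    - [0,0,-52,0,0,0,0]
    - [0,0,-60,0,0,0,0]
    - [0,0,-65,0,0,0,0]
    - [0,0,-65,0,0,0,0]

```text
time: 10.07
eef_pos: [0.5145, -0.1847, 0.1847]
tcp_rot: [0.631, 0.776, 0.0, 0.0]
contact_force: [-0.1, -0.0, -6.7]
opening: 0.137
finger_force: 90.2
```

Run:
```python
from h import *
r=ctrl.read_camera("scene");a=r["pixels"]
a=up(a,325,425,135,210,8);cv2.imwrite("pics/c6.png",a[:,:,::-1])
s=ctrl.get_state();T=R.from_quat(s["tcp_rot"])
print(T.inv().apply(np.array([.478,.332,.184])-s["eef_pos"]))
```

```text
[5.13037782e-01 7.01817931e-02 2.05885753e-04]
```

View pics/c6.png

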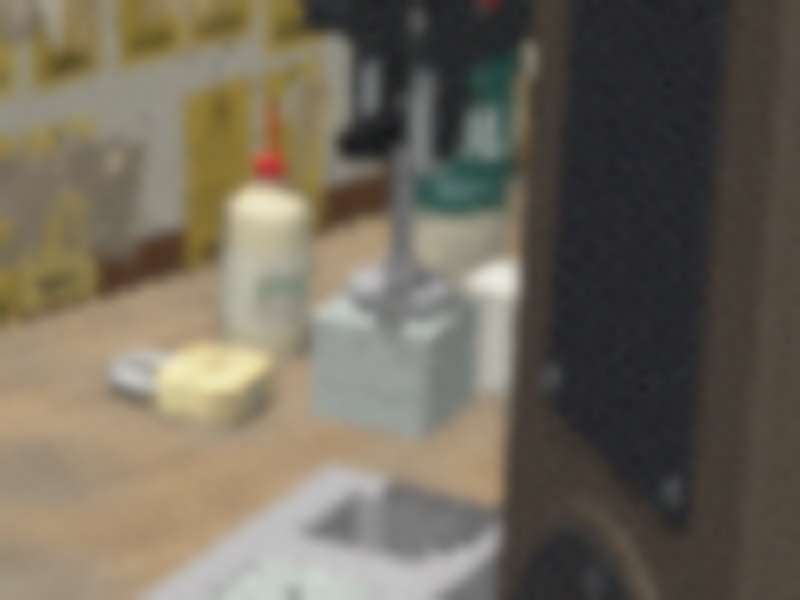

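The plug hangs upright and clear of its pocket at crop (395,365), with the pocket empty below it. I'll carry it smoothly to the tray.

Request:
nudge_tcp:
  plan:
    - [5,1,0,0,0,0,0]
    - [16,2,0,0,0,0,0]
    - [34,5,0,0,0,0,0]
    - [60,8,0,0,0,0,0]
    - [90,12,0,0,0,0,0]
    - [120,16,0,0,0,0,0]
    - [150,20,0,0,0,0,0]
    - [180,25,0,0,0,0,0]
    - [210,29,0,0,0,0,0]
    - [240,33,0,0,0,0,0]

```text
time: 11.38
eef_pos: [0.4967, 0.0593, 0.1842]
tcp_rot: [0.63, 0.776, 0.0, -0.0]
contact_force: [0.9, 0.9, -7.0]
opening: 0.143
finger_force: 90.1
```

Request:
nudge_tcp:
  plan:
    - [30,4,0,0,0,0,0]
    - [60,8,0,0,0,0,0]
    - [90,12,0,0,0,0,0]
    - [120,16,0,0,0,0,0]
    - [150,20,0,0,0,0,0]
    - [180,25,0,0,0,0,0]
    - [210,29,0,0,0,0,0]
    - [240,33,0,0,0,0,0]
    - [260,35,0,0,0,0,0]
    - [270,37,0,0,0,0,0]

```text
time: 12.62
eef_pos: [0.4777, 0.3301, 0.184]
tcp_rot: [0.63, 0.777, -0.0, -0.0]
contact_force: [0.5, 0.4, -7.7]
opening: 0.144
finger_force: 90.1
```

To row units: 0.082 m is 82, 0.08 m is 80.

Request:
nudge_tcp:
  plan:
    - [2,0,0,0,0,0,0]
    - [2,0,5,0,0,0,0]
    - [2,0,15,0,0,0,0]
    - [2,0,30,0,0,0,0]
    - [2,0,45,0,0,0,0]
    - [2,0,60,0,0,0,0]
    - [2,0,70,0,0,0,0]
    - [2,0,76,0,0,0,0]
    - [2,0,80,0,0,0,0]
    - [2,0,82,0,0,0,0]

```text
time: 13.88
eef_pos: [0.4784, 0.331, 0.1025]
tcp_rot: [0.631, 0.776, 0.0, 0.0]
contact_force: [0.1, -0.2, -7.6]
opening: 0.144
finger_force: 90.0
```

To row units: 0.004 m is 4, 0.0085 m is 8.5.

Request:
nudge_tcp:
  plan:
    - [0,0,1,0,0,0,0]
    - [0,0,2,0,0,0,0]
    - [0,0,3,0,0,0,0]
    - [0,0,4,0,0,0,0]
    - [0,0,5,0,0,0,0]
    - [0,0,6,0,0,0,0]
    - [0,0,7,0,0,0,0]
    - [0,0,8,0,0,0,0]
    - [0,0,8.5,0,0,0,0]
    - [0,0,8.5,0,0,0,0]

```text
time: 15.12
eef_pos: [0.4786, 0.3311, 0.0943]
tcp_rot: [0.631, 0.776, 0.001, 0.0]
contact_force: [0.5, -0.4, -1.4]
opening: 0.145
finger_force: 90.8
```

Request:
nudge_tcp:
  plan:
    - [0,0,0.5,0,0,0,0]
    - [0,0,1,0,0,0,0]
    - [0,0,1,0,0,0,0]

```text
time: 15.5
eef_pos: [0.4781, 0.3309, 0.0927]
tcp_rot: [0.631, 0.776, -0.0, -0.0]
contact_force: [-0.4, -0.1, -1.6]
opening: 0.142
finger_force: 90.8
```

The plug's weight is on the tray. Lowering the last fraction until the collar rests.

To row units: 0.0008 m is 0.8, 0.0005 m is 0.5.

Request:
nudge_tcp:
  plan:
    - [0,0,0.5,0,0,0,0]
    - [0,0,0.8,0,0,0,0]
    - [0,0,0.8,0,0,0,0]

```text
time: 15.88
eef_pos: [0.4782, 0.331, 0.0923]
tcp_rot: [0.631, 0.776, 0.0, 0.0]
contact_force: [-1.8, -0.3, 1.2]
opening: 0.14
finger_force: 91.1
```

To row units: -0.13 m is -130, -0.08 m is -80.

Request:
nudge_tcp:
  plan:
    - [0,0,0,0,0,0,0]
    - [0,0,0,0,0,0,0.2]
    - [0,0,0,0,0,0,0.3]
    - [0,0,0,0,0,0,0.5]
    - [0,0,0,0,0,0,0.6]
    - [0,0,0,0,0,0,0.6]
    - [0,0,-10,0,0,0,0.6]
    - [0,0,-40,0,0,0,0.6]
    - [0,0,-80,0,0,0,0.6]
    - [0,0,-130,0,0,0,0.6]
  force: 20

```text
time: 17.12
eef_pos: [0.4775, 0.3306, 0.2229]
tcp_rot: [0.631, 0.776, -0.001, -0.0]
contact_force: [0.5, 0.6, 0.3]
opening: 0.602
finger_force: 0.0
```

Request:
nudge_tcp:
  plan:
    - [0,0,-30,0,0,0,0.6]
    - [0,0,-50,0,0,0,0.6]
    - [0,0,-50,0,0,0,0.6]
    - [0,0,-50,0,0,0,0.6]

```text
time: 17.62
eef_pos: [0.4774, 0.3306, 0.2701]
tcp_rot: [0.631, 0.776, -0.001, -0.001]
contact_force: [-0.5, 0.2, -0.5]
opening: 0.596
finger_force: 0.0
```

Run:
```python
from h import *
r=ctrl.read_camera("scene");a=r["pixels"]
a=up(a,150,350,170,320,4);cv2.imwrite("pics/c7.png",a[:,:,::-1])
```

```text
(no output)
```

View pics/c7.png

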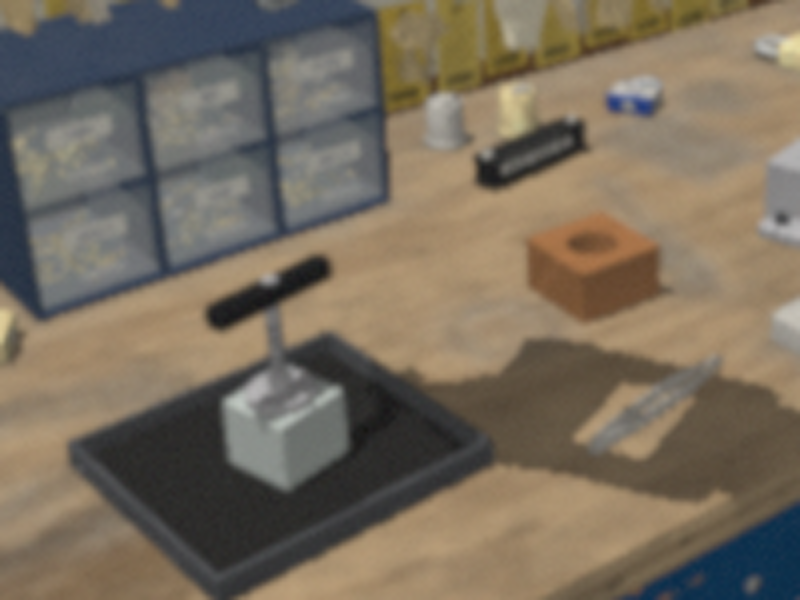

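The plug stands upright inside the tray at crop (287,430). The puller is upright in it, its handle at (270,290) still turned across the slot, and the gripper is clear.

```bash
python3 -c "
from plant import ctrl
print(ctrl.sign_off())"
```

```text
the job is handed in; nothing more can be done
None
```

The slotted plug is standing upright on the tray with the puller still locked in it and the gripper clear; I handed the job in at about 17.7 s, but sign-off returned no verdict.

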